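# Put the washed jar cap away rim down

## Task

Take the white jar cap that stands on edge in the small wire drying rack and put it into the empty round recess of the grey cap tray with its open side down and closed top up, like the smaller cap beside it. It must lie flat on the floor of the recess; leave the sample jar, the brass weight and the roll of tape where they are.

Things in the scene. Friction and masses are not known exactly. Their poses are not given: they have to be found in the camera images.
- cap: Loose white plastic jar cap, a hollow cup with ribbed side: 60 mm wide, 28 mm high, walls 3 mm, grey liner inside, 28 to 56 g. Origin: centre of the open rim; z axis: along the cap's axis to the closed top (outer face at +28 mm). At the start it stands on edge in the rack, z axis 20 degrees above horizontal, open side against the wire back rest. Turned by 70 degrees it lies rim down.
- rack: Fixed rack of 5 mm steel wire on a grey foot 44 (x) x 92 (y) x 10 mm; origin under the foot, z up. Two wires 36 mm apart carry the cap; a 31 mm wide hoop on the -y side leans behind it, up to 75 mm high. Cap's rim centre at (0,-12,50) mm, cap's z axis along (0,0.94,0.34). The cap overhangs foot and wires by 8 mm or more at +x and -x, free for the fingers; it lifts out freely.
- tray: Fixed grey tray 100 mm (x) by 150 mm (y) by 14 mm high, origin at the centre of its underside, z up. Two round recesses, 6 mm deep: the empty large one, 66 mm wide, at y = +31 mm, and a small one at y = -43 mm in which a fixed smaller white cap (42 mm wide, its top 30 mm above the desk) already lies rim down.
- recess (a point): Centre of the floor of the empty large recess (66 mm wide, 6 mm deep, with a 1.5 mm chamfer), 8 mm above the desk; z up, axes as the tray's.
- jar: Loose sample jar with a screwed-on white lid, 48 mm wide and 67 mm high, standing between the rack and the tray; origin at the centre of its base. Bystander.
- weight: Loose small brass weight with a knob, 19 mm wide and 30 mm high, standing at the left end of the desk; origin at the centre of its base. Bystander.
- tape: Loose roll of tape, 94 mm wide and 48 mm high, lying flat at the left end of the desk; origin under its centre. Bystander.

How it is judged:
By the outcome, as a careful person would: the job done as asked, in the order asked, and still so for the second after the job is handed in, with the robot touching nothing.
It also fails if it takes over 40 s, if anything falls off the work surface, if the arm or the gripper's body presses on something with over 40 N, if the wrist force passes 120 N, or if a joint passes its speed limit or range.

## Robot

A 6-joint arm with a two-finger parallel gripper is mounted at the origin on a cart in front of the work surface, level with it; the furniture and walls round the work are solid. World frame = base frame: x ahead of the robot, y to its left, z up, the work surface at z = 0. Lengths are in m, angles in rad, forces in N, time in s.
With the tool pointing down it reaches from about 0.425 to 0.95 m from the base axis. Payload 3.5 kg.
Tool frame: the origin (TCP) lies on the centre line of the jaws, within the pads' length; the fingertips stand 8 mm ahead of it and the grasp point (between the pads) lies 11 mm behind it; z points along the fingers, y is the line along which they close (so a half turn about z gives the same grasp; the last joint's range is limited). The gripper opens to 85 mm and grips with 20 to 120 N. Pads are 22 mm wide; open, the fingers measure 114 mm over their backs; the gripper's body (76 mm by 85 mm) begins 54 mm behind the grasp point. The pads swing forward as they close: fully open they stand 13 mm farther back than shut.
Start: joints at [1.011, 0.286, 1.577, -0, 1.279, -0.15], TCP at [0.269, 0.619, 0.203] pointing down, gripper open.
Joint ranges: [-2.77, 2.77], [-0.9, 2.22], [0.21, 2.48], [-1.53, 4.67], [0.24, 2.81], [-2.84, 2.84]. Speed limits (rad/s): [2.79, 2.79, 3.14, 3.14, 3.14, 3.14].

## Interface

Orientations are given as a unit quaternion [x, y, z, w].
In Python, from plant import ctrl gives the robot as it stands. The module is installed in compiled form; this text tells all that it offers.
- The arm moves only by the tool send_rows, never from a script. Its argument "steps" is a list of rows, each a list of 5 numbers: the shift along the tool's x, y, z in m, then the turn about the tool's z in degrees, then the opening, from -1 (shut) to 1 (fully open). A call has 1 to 12 rows; each row is the pose to reach, as a shift and turn from the pose commanded when the call began, along the tool's axes at that moment; what a row does not reach only later rows make up. A row lasts 1/10 s, in which the tool goes at most 50 mm and 8.59 degrees, less where a joint would pass 70% of its speed; a pose out of reach is approached as far as the arm can. A call with a gripper value outside its range is refused whole. The fingers move at their own pace and stop on an object; "squeeze" is the grip in N (left out, the last holds). Time passes only in rows, so rows that repeat a pose let the fingers close. It gives the time, the measured TCP pose, the force, the opening and the grip force at its end, in the units of the state.
- ctrl.get_state(): the state, without advancing time (a new reading comes with each control period).
- ctrl.read_camera(name): name is "scene" or "top"; returns the picture (480x640x3 uint8, red, green, blue); there is no depth.
- ctrl.calibration(name): a dict with "intrinsics" (3x3 intrinsics, pixels), "extrinsics" (4x4, takes a point from world to camera coordinates). Camera axes: x right, y up, looking along -z (the intrinsics and any distortion apply to the point x, -y, -z); pixel columns grow to the right and rows downward; lengths in m; the calibration is good to about 2 mm. A picture is of the moment at which its call begins. calibration takes no time and is no camera call.
- ctrl.sign_off(): hands the job in; it is judged then, once.
The state is a dict: "time": time; "qpos": joint angles; "dq": joint speeds; "joint_efforts": joint torques, N m; "eef_pos": TCP position; "tcp_rot": TCP orientation; "contact_force": force on the tool from outside, world axes, zero at the start; "wrist_torque": the same for the moment, N m; "opening": opening from 0.0 (shut) to 1.0 (fully open); "finger_force": force on a finger pad.
Only numpy, scipy, OpenCV 4.12 (cv2) and the standard library are available. Lean on these libraries where they do the work, as an engineer would, in place of code of your own. Each camera call takes 0.05 s, during which the arm holds its last target. There are 200 camera calls.

## Working session

There is one attempt and no reset: what is moved stays moved. The work goes in short steps, Python scripts to look and compute and a tool call to move; the robot and the scene stay as the last step left them, time stands still between calls to the robot, and variables do not carry over. Pictures are saved under pics/ and viewed, at most 10 in all, crops included, and the job is handed in when it is done.

Besides the shell and the picture viewer there is one more tool, called after "Emit:" by a JSON object that holds its "name" and its "arguments", one argument or row to a line. send_rows: Moves the arm, as the interface text tells. Its arguments: {"type":"object","properties":{"steps":{"type":"array","items":{"type":"array","items":{"type":"number"}}},"squeeze":{"type":"number"}},"required":["steps"]}

```bash
mkdir -p pics; cat > h.py <<'E'
import numpy as np, cv2
from plant import ctrl
def cam(n):
    c=ctrl.calibration(n); return np.array(c["intrinsics"]),np.array(c["extrinsics"])
def proj(n,P):
    K,E=cam(n); p=E[:3,:3]@np.array(P,float)+E[:3,3]; q=K@np.array([p[0],-p[1],-p[2]]); return q[:2]/q[2]
def ray(n,uv):
    K,E=cam(n); d=np.linalg.inv(K)@np.array([uv[0],uv[1],1.]); d=np.array([d[0],-d[1],-d[2]])
    R=E[:3,:3]; return -R.T@E[:3,3], R.T@d
def onz(n,uv,z):
    o,d=ray(n,uv); return o+d*(z-o[2])/d[2]
def tri(a,b):
    A=np.zeros((3,3));r=np.zeros(3)
    for n,uv in (a,b):
        o,d=ray(n,uv);d/=np.linalg.norm(d);M=np.eye(3)-np.outer(d,d);A+=M;r+=M@o
    return np.linalg.solve(A,r)
def snap(n,f):
    im=ctrl.read_camera(n); cv2.imwrite("pics/"+f,im[:,:,::-1]); return im
E
python3 - <<'E'
from h import *
for n in("scene","top"):
    snap(n,n+"0.png"); c=ctrl.calibration(n); print(n,[k for k in c],np.round(ray(n,(320,240)),3).tolist(), np.round(c["intrinsics"],1).tolist())
s=ctrl.get_state(); print(s)
E
```

```text
scene ['intrinsics', 'extrinsics'] [[-0.07, -0.531, 0.476], [0.617, 0.645, -0.451]] [[466.4, 0.0, 322.8], [0.0, 466.4, 244.4], [0.0, 0.0, 1.0]]
top ['intrinsics', 'extrinsics'] [[0.347, 0.021, 0.96], [0.114, 0.011, -0.994]] [[435.0, 0.0, 327.3], [0.0, 435.0, 238.1], [0.0, 0.0, 1.0]]
{'time': 0.1, 'qpos': array([ 1.01100620e+00,  2.87145566e-01,  1.57806055e+00,  2.17318955e-05,
        1.27861189e+00, -1.49998257e-01]), 'dq': array([ 0.00040585, -0.00252012, -0.00326603,  0.00123422, -0.00218486,
        0.00096187]), 'joint_efforts': array([ 1.02012116e-03, -4.07301843e+01, -2.93695486e+01, -1.12007274e-04,
        3.44997410e-03, -1.32884114e-06]), 'eef_pos': array([0.26853818, 0.61855157, 0.20142369]), 'tcp_rot': array([ 2.03468224e-01,  9.79080918e-01, -1.03972250e-03, -3.96398565e-04]), 'contact_force': array([ 0.05903796,  0.6162652 , -0.6939548 ]), 'wrist_torque': array([-0.04338682,  0.00603782, -0.01598541]), 'finger_force': 0.0, 'opening': 0.9953752536621284}
```

View pics/scene0.png

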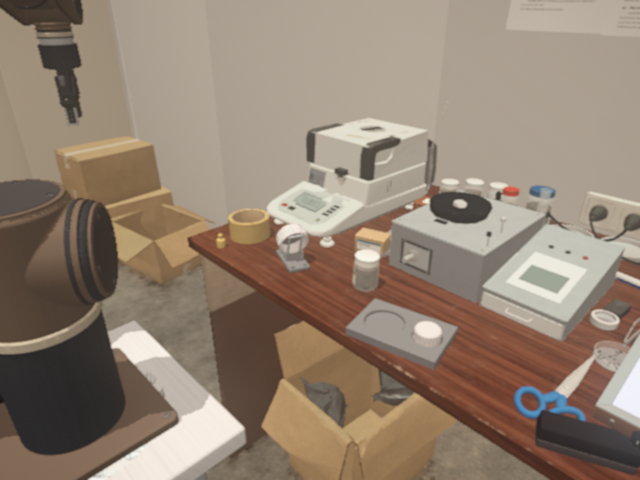

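View pics/top0.png

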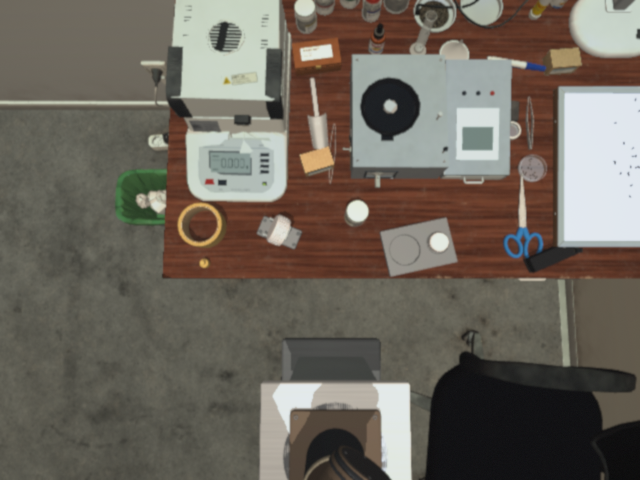

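```bash
python3 - <<'E'
from h import *
a=cv2.imread("pics/scene0.png")[205:285,255:335]; b=cv2.imread("pics/top0.png")[200:270,245:315]
f=lambda i:cv2.resize(i,(400,400),interpolation=cv2.INTER_CUBIC)
cv2.imwrite("pics/z0.png",np.hstack([f(a),f(b)]))
im=cv2.imread("pics/top0.png"); h=cv2.cvtColor(im,cv2.COLOR_BGR2HSV)
m=((h[...,1]<40)&(h[...,2]>60)).astype(np.uint8)*255; m[:195]=0; m[280:]=0; m[:,:240]=0; m[:,470:]=0
for c in cv2.findContours(m,0,2)[0]:
    if cv2.contourArea(c)>100: 
        r=cv2.minAreaRect(c);print(r); print([np.round(onz("top",p,.014 if r[0][0]>380 else .01)[:2],3).tolist() for p in cv2.boxPoints(r)])
print(onz("top",(357,210),.067),onz("top",(438.5,242),.03),onz("top",(405,250),.014))
E
```

```text
((417.9702453613281, 246.23118591308594), (46.11752700805664, 69.05681610107422), 77.34745025634766)
[[0.475, -0.099], [0.509, -0.248], [0.41, -0.267], [0.377, -0.119]]
((279.6551513671875, 230.36207580566406), (41.224365234375, 28.782777786254883), 21.801406860351562)
[[0.465, 0.174], [0.524, 0.151], [0.49, 0.066], [0.431, 0.089]]
((356.5000305175781, 211.00003051757812), (21.92030906677246, 21.920310974121094), 45.0)
[[0.521, -0.015], [0.556, -0.05], [0.521, -0.084], [0.486, -0.049]]
((260.5, 198.0), (6.0, 41.0), 90.0)
[[0.556, 0.209], [0.557, 0.118], [0.543, 0.118], [0.543, 0.209]]
[ 0.51257946 -0.04637455  0.067     ] [ 0.44976766 -0.22435438  0.03      ] [ 0.43383308 -0.15469723  0.014     ]
```

View pics/z0.png

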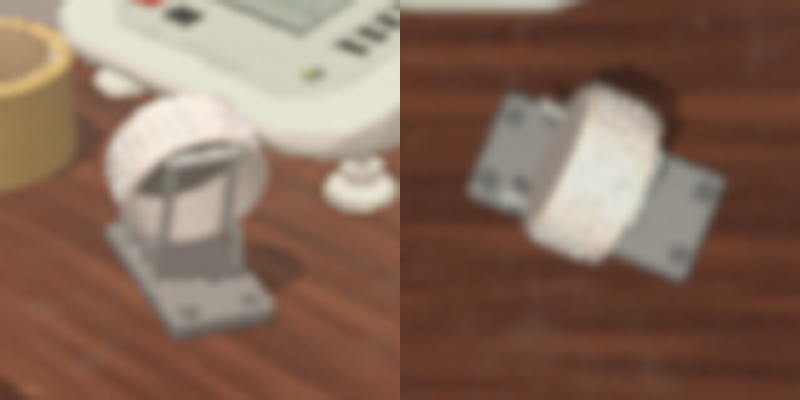

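```bash
python3 - <<'E'
from h import *
Z=[(510,92),(465,195),(685,280),(727,180)]
P=np.array([onz("top",((x-400)/5.714+245-.4,y/5.714+200-.4),.01) for x,y in Z])
print(P.round(4), [np.linalg.norm(P[i]-P[(i+1)%4]).round(4) for i in range(4)],P.mean(0))
d=P[0]+P[1]-P[2]-P[3]; d/=np.linalg.norm(d); print("rack y",d, np.degrees(np.arctan2(-d[0],d[1])))
c=P.mean(0); c[2]=0; print("rim centre",c-.012*d+[0,0,.05]); 
for a in(-12,14.3): print(proj("scene",c+a/1000*d+[0,0,.05]),proj("top",c+a/1000*d+[0,0,.05]))
# scene check foot corners
print([proj("scene",p).round(1).tolist() for p in P])
# tray in scene view
im=cv2.imread("pics/scene0.png"); h=cv2.cvtColor(im,cv2.COLOR_BGR2HSV)
T=np.array([onz("top",p,.014) for p in [(0,0)]])
q=np.array([[0.475,-0.099],[0.509,-0.248],[0.41,-0.267],[0.377,-0.119]])
print("tray",q.mean(0),[proj("scene",[*p,.014]).round(1).tolist() for p in q])
t=q[0]+q[3]-q[1]-q[2]; t/=np.linalg.norm(t); print("tray y",t,np.degrees(np.arctan2(-t[0],t[1])),"recess",q.mean(0)+.031*t)
from scipy.spatial.transform import Rotation as R
s=ctrl.get_state(); print(R.from_quat(s["tcp_rot"]).as_matrix().round(3))
E
```

```text
[[0.5099 0.1555 0.01  ]
 [0.4697 0.1721 0.01  ]
 [0.437  0.0871 0.01  ]
 [0.4757 0.0713 0.01  ]] [np.float64(0.0435), np.float64(0.0911), np.float64(0.0418), np.float64(0.0909)] [0.47308748 0.1215266  0.01      ]
rack y [0.36810086 0.92978587 0.        ] -21.598539736154272
rim centre [0.46867027 0.11036917 0.05      ]
[293.582377   241.79922316] [282.2962505  231.84014862]
[289.33514632 236.44272199] [270.77066324 227.27869826]
[[294.9, 245.4], [275.6, 248.9], [289.8, 268.7], [309.6, 264.8]]
tray [ 0.44275 -0.18325] [[374.7, 297.2], [459.4, 326.0], [434.4, 361.1], [344.7, 326.0]]
tray y [-0.22005925  0.97548651] 12.712512820871494 recess [ 0.43592816 -0.15300992]
[[-0.917  0.398 -0.001]
 [ 0.398  0.917 -0.002]
 [ 0.    -0.002 -1.   ]]
```

Emit:
{"name": "send_rows", "arguments": {
  "steps": [
    [-0.386, -0.386, 0, 88, 1],
    [-0.386, -0.386, 0, 88, 1],
    [-0.386, -0.386, 0, 88, 1],
    [-0.386, -0.386, 0, 88, 1],
    [-0.386, -0.386, 0, 88, 1],
    [-0.386, -0.386, 0, 88, 1],
    [-0.386, -0.386, 0, 88, 1],
    [-0.386, -0.386, 0, 88, 1],
    [-0.386, -0.386, 0, 88, 1],
    [-0.386, -0.386, 0, 88, 1],
    [-0.386, -0.386, 0, 88, 1],
    [-0.386, -0.386, 0, 88, 1]
  ],
  "squeeze": 20
}}

```text
time: 1.3
eef_pos: [0.4705, 0.1069, 0.2025]
tcp_rot: [0.829, 0.56, -0.0, 0.001]
contact_force: [-0.6, 0.7, 0.1]
opening: 1.002
finger_force: 0.0
```

```bash
python3 - <<'E'
from h import *
from scipy.spatial.transform import Rotation as R
s=ctrl.get_state(); M=R.from_quat(s["tcp_rot"]).as_matrix(); print(s["time"],s["qpos"].round(2),s["eef_pos"],M.round(3),s["contact_force"])
print("to rim centre in tool:",M.T@(np.array([.4687,.1104,.05])-s["eef_pos"]))
a=snap("scene","s1.png")[130:290,220:380]; b=snap("top","t1.png")[150:310,200:360]
f=lambda i:cv2.resize(i,(400,400),interpolation=cv2.INTER_CUBIC)[:,:,::-1]
cv2.imwrite("pics/z1.png",np.hstack([f(a),f(b)]))
print(proj("scene",s["eef_pos"]),proj("top",s["eef_pos"]))
E
```

```text
1.3 [ 0.01 -0.15  2.04 -0.    1.25  0.4 ] [0.47047131 0.10686334 0.20249803] [[ 0.373  0.928  0.   ]
 [ 0.928 -0.373 -0.001]
 [-0.001  0.001 -1.   ]] [-0.57885576  0.68249852  0.0785838 ]
to rim centre in tool: [ 0.00281808 -0.00307023  0.15249239]
[292.96890735 169.00288657] [275.9361649  219.38060711]
```

View pics/z1.png

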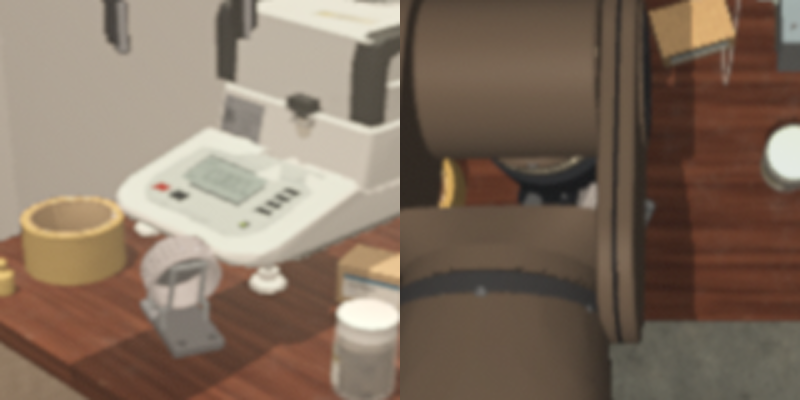

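```bash
python3 - <<'E'
from h import *
p=np.array([.4705,.1069,.2025]); y=np.array([.928,-.373,0])
for k in(-.0425,.0425):print(proj("scene",p+k*y),proj("scene",p+k*y+[0,0,.05]))
a=cv2.imread("pics/s1.png")[60:200,210:370]
cv2.imwrite("pics/z2.png",cv2.resize(a,(640,560),interpolation=cv2.INTER_CUBIC))
E
```

```text
[270.9441114  171.83420027] [269.43114661 144.85325811]
[314.27856074 166.24569683] [313.97672846 140.01140145]
```

View pics/z2.png

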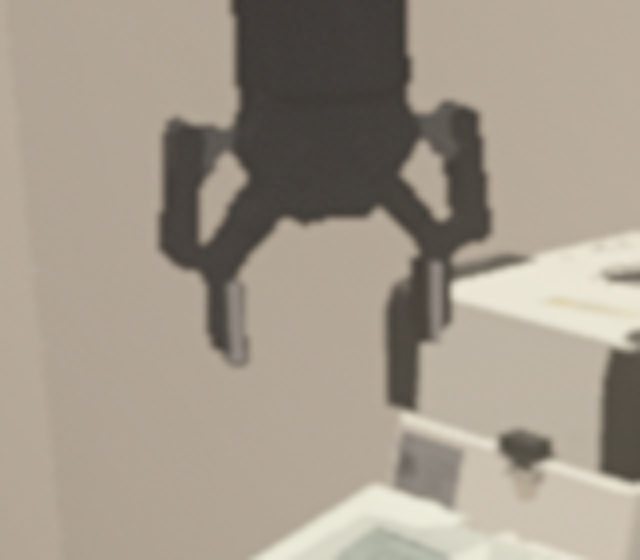

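```bash
python3 - <<'E'
from h import *
p=np.array([.2685,.6186,.2014]); y=np.array([.398,.917,0])
for k in(-.0425,0,.0425):print(proj("scene",p+k*y),proj("scene",p+k*y+[0,0,.05]))
a=cv2.imread("pics/scene0.png")[20:160,0:140]
b=cv2.imread("pics/top0.png")[250:390,0:140]
im=snap("scene","s2.png")[:,:,::-1]; print(ctrl.get_state()["eef_pos"],np.abs(im.astype(int)-cv2.imread("pics/s1.png")).max(),proj("top",p))
cv2.imwrite("pics/z3.png",cv2.resize(np.hstack([a,im[60:200,230:370]]),(800,400),interpolation=cv2.INTER_CUBIC))
E
```

```text
[ 78.29835998 143.41961879] [ 72.67516517 120.62788529]
[ 79.82516327 138.8003853 ] [ 74.42538524 116.67669634]
[ 81.25430636 134.47661571] [ 76.06127472 112.98361309]
[0.46866065 0.11153932 0.20222969] 115 [-26.44448361 336.14743584]
```

View pics/z3.png

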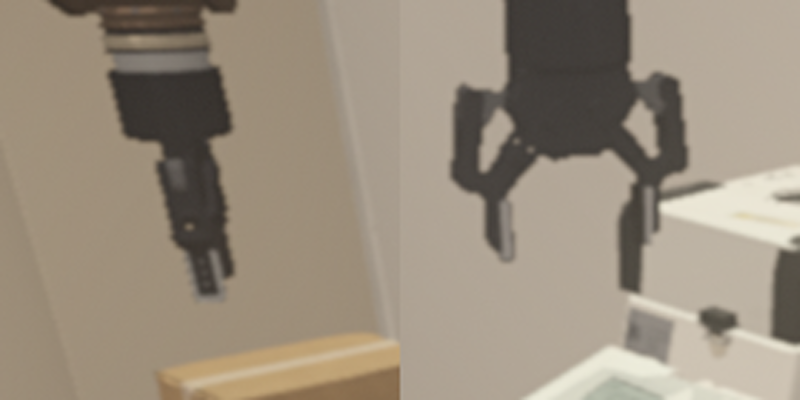

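```bash
python3 - <<'E'
from h import *
print("jar lid",proj("scene",onz("top",(356.5,211),.067)))
print("desk corner",proj("scene",onz("top",(164,278),0)), onz("top",(164,278),0))
print("weight",proj("scene",onz("top",(204.5,263.5),.03)),"tape c top",proj("scene",onz("top",(201,226),.048)))
print("smallcap",proj("scene",onz("top",(438.5,242),.03)))
def blob(n,m,box):
    x0,y0,x1,y1=box; k=np.zeros_like(m);k[y0:y1,x0:x1]=m[y0:y1,x0:x1]
    c=max(cv2.findContours(k,0,2)[0],key=cv2.contourArea); print(n,cv2.fitEllipse(c),cv2.boundingRect(c)); 
im=cv2.imread("pics/scene0.png"); w=(im.min(2)>190).astype(np.uint8)
blob("jar",w,(345,235,390,280)); blob("small",w,(405,310,450,355))
# tcp tri test: what is the mid tip as 3D if on plane directly at tcp xy
for uv in [(268.8,150.5),(318.5,145)]:
    o,d=ray("scene",uv); t=((np.array([.4687,.1115])-o[:2])@d[:2])/(d[:2]@d[:2]); print(o+t*d)
E
```

```text
jar lid [366.16579491 253.81878645]
desk corner [187.31566679 237.31683226] [0.37276406 0.37337941 0.        ]
weight [220.45088579 234.67864154] tape c top [247.8399522  216.15607018]
smallcap [426.77460503 327.38797829]
jar ((367.0887756347656, 255.2020263671875), (11.590094566345215, 23.158649444580078), 93.62311553955078) (355, 249, 25, 13)
small ((427.6662292480469, 329.3683166503906), (15.875537872314453, 26.030776977539062), 99.94280242919922) (415, 321, 26, 18)
[0.43816632 0.13482691 0.23837056]
[0.5065376  0.0754961  0.24688041]
```

Emit:
{"name": "send_rows", "arguments": {
  "steps": [
    [-0.001, 0, 0.03, 0, 1],
    [-0.002, 0, 0.06, 0, 1],
    [-0.002, 0, 0.085, 0, 1],
    [-0.002, 0, 0.1, 0, 1],
    [-0.002, 0, 0.1, 0, 1],
    [-0.002, 0, 0.1, 0, 1]
  ]
}}

```text
time: 2.05
eef_pos: [0.4681, 0.1107, 0.1029]
tcp_rot: [0.826, 0.564, -0.0, -0.0]
contact_force: [-0.5, 0.7, -0.7]
opening: 1.001
finger_force: 0.0
```

```bash
python3 - <<'E'
from h import *
s=ctrl.get_state(); p=s["eef_pos"]; print(p,s["contact_force"])
y=np.array([.928,-.373,0])
for k in(-.0425,.0425):print(proj("scene",p+k*y),proj("scene",p+k*y+[0,0,.05]))
a=snap("scene","s3.png")[150:290,230:370,::-1]
cv2.imwrite("pics/z4.png",cv2.resize(a,(560,560),interpolation=cv2.INTER_CUBIC))
E
```

```text
[0.46806528 0.11071952 0.10291586] [-0.45130612  0.68290829 -0.65561166]
[271.491365   221.23833324] [270.0734123  196.99171976]
[312.62704728 214.41323196] [312.2988413  190.75714987]
```

View pics/z4.png

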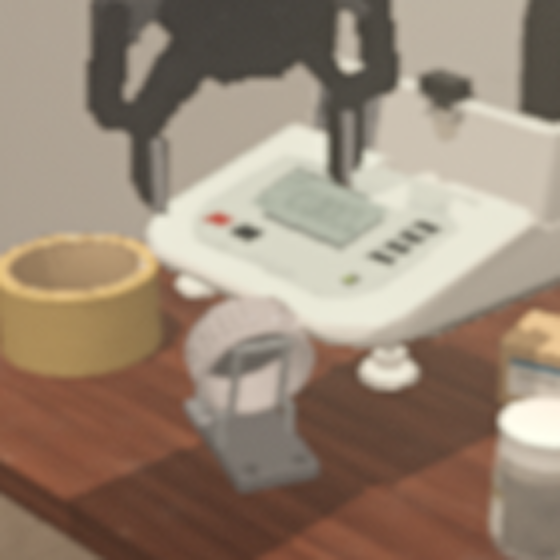

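Emit:
{"name": "send_rows", "arguments": {
  "steps": [
    [0, 0, 0.02, 0, 1],
    [0, 0, 0.04, 0, 1],
    [0, 0, 0.06, 0, 1],
    [0, 0, 0.075, 0, 1],
    [0, 0, 0.085, 0, 1],
    [0, 0, 0.085, 0, 1],
    [0, 0, 0.085, 0, 1]
  ]
}}

```text
time: 2.8
eef_pos: [0.4693, 0.1096, 0.0187]
tcp_rot: [0.826, 0.563, 0.001, 0.0]
contact_force: [-0.0, 0.5, 0.1]
opening: 0.998
finger_force: 0.0
```

```bash
python3 - <<'E'
from h import *
s=ctrl.get_state(); p=s["eef_pos"]; print(p,s["contact_force"])
y=np.array([.928,-.373,0])
for k in(-.0425,.0425):print(proj("scene",p+k*y+[0,0,.04]))
a=snap("scene","s4.png")[190:290,240:340,::-1]
cv2.imwrite("pics/z5.png",cv2.resize(a,(600,600),interpolation=cv2.INTER_CUBIC))
E
```

```text
[0.46929074 0.10961061 0.01871653] [-0.00850966  0.51877567  0.08565819]
[273.52629453 241.64722432]
[313.71705805 234.35513995]
```

View pics/z5.png

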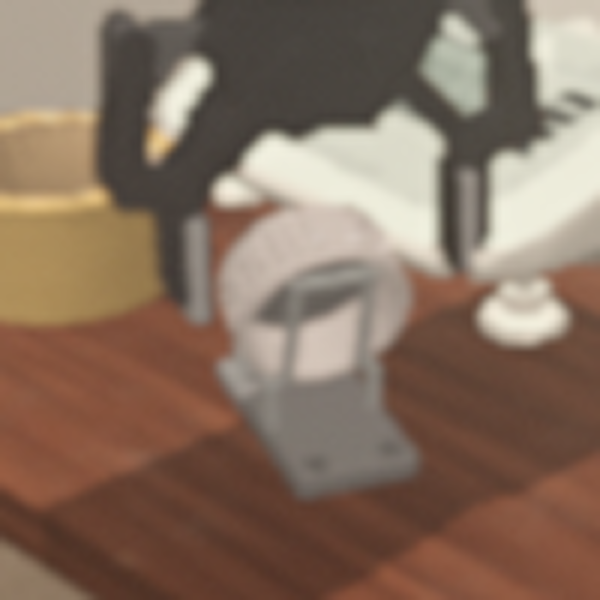

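Emit:
{"name": "send_rows", "arguments": {
  "steps": [
    [0, 0, 0.01, 0, 1],
    [0, 0, 0.015, 0, 1],
    [0, 0, 0.015, 0, 0.4],
    [0, 0, 0.015, 0, 0.2],
    [0, 0, 0.015, 0, 0],
    [0, 0, 0.015, 0, 0],
    [0, 0, 0.015, 0, -0.2],
    [0, 0, 0.015, 0, -0.2],
    [0, 0, 0.015, 0, -0.2],
    [0, 0, 0.015, 0, -0.2]
  ],
  "squeeze": 25
}}

```text
time: 3.85
eef_pos: [0.4685, 0.1094, 0.0028]
tcp_rot: [0.826, 0.563, 0.0, 0.0]
contact_force: [-0.4, -0.7, 0.7]
opening: 0.678
finger_force: 26.9
```

Emit:
{"name": "send_rows", "arguments": {
  "steps": [
    [0, 0, -0.01, 0, -0.2],
    [0, 0, -0.03, 0, -0.2],
    [0, 0, -0.06, 0, -0.2],
    [0, 0, -0.1, 0, -0.2],
    [0, 0, -0.12, 0, -0.2],
    [0, 0, -0.12, 0, -0.2],
    [0, 0, -0.12, 0, -0.2]
  ]
}}

```text
time: 4.55
eef_pos: [0.4683, 0.1095, 0.1227]
tcp_rot: [0.826, 0.563, 0.0, 0.0]
contact_force: [0.1, 0.2, -0.1]
opening: 0.679
finger_force: 27.0
```

```bash
python3 - <<'E'
from h import *
from scipy.spatial.transform import Rotation as R
s=ctrl.get_state(); p=s["eef_pos"]; M=R.from_quat(s["tcp_rot"]).as_matrix(); print(p,s["contact_force"],s["opening"],s["finger_force"])
a=snap("scene","s5.png")[140:300,210:370,::-1]; f=lambda i:cv2.resize(i,(400,400),interpolation=cv2.INTER_CUBIC)
t=cv2.imread("pics/top0.png")[210:280,375:465]; sc=cv2.imread("pics/scene0.png")[295:365,340:460]
cv2.imwrite("pics/z6.png",np.hstack([f(a),np.vstack([cv2.resize(t,(400,200)),cv2.resize(sc,(400,200))])]))
for P in([.4359,-.153],[.4338,-.1547]): print(M.T@(np.array([*P,p[2]])-p))
# recess circle, both views
for n,box in(("top",(385,230,425,268)),("scene",(358,305,412,340))):
    im=cv2.imread(f"pics/{n}0.png"); g=cv2.cvtColor(im,6); x0,y0,x1,y1=box
    g=g[y0:y1,x0:x1]; b=cv2.adaptiveThreshold(cv2.resize(g,None,fx=4,fy=4,interpolation=2),255,0,1,61,3)
    for c in cv2.findContours(b,1,2)[0]:
        if cv2.contourArea(c)>1500: e=cv2.fitEllipse(c); print(n,np.array(e[0])/4+[x0,y0],np.array(e[1])/4,onz(n,np.array(e[0])/4+[x0,y0],.014))
print(proj("scene",[.4359,-.153,.014]))
E
```

```text
[0.46825261 0.10949267 0.12270608] [ 0.11619977  0.22317679 -0.12005174] 0.6788845601097957 27.031242713565007
[-2.56112791e-01  6.59949354e-02 -4.80691734e-05]
[-2.58463594e-01  6.46631237e-02 -4.93676574e-05]
top [404.83678436 249.81917953] [30.18875885 31.56124496] [ 0.43422946 -0.15434806  0.014     ]
scene [384.51742363 322.92833519] [24.71298027 40.74603653] [ 0.42917047 -0.15857645  0.014     ]
[384.47031842 319.70500885]
```

View pics/z6.png

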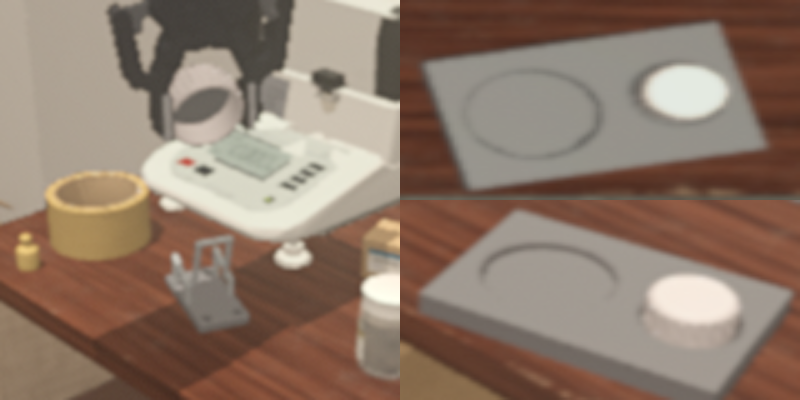

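```bash
python3 - <<'E'
from h import *
im=cv2.imread("pics/s5.png").astype(int)
print("left R/B cols 271-283"); 
for r in range(174,206,2): print(r,im[r,270:284].sum(1)//3, (im[r,270:284,2]-im[r,270:284,0]))
print("right 305-320")
for r in range(170,204,2): print(r,im[r,302:322].sum(1)//3)
p=np.array([.4683,.1095,.1227]); y=np.array([.928,-.373,0]); x=np.array([.373,.928,0])
for k in(-.03,0,.03):
  print(k,[proj("scene",p+k*y+j*x+[0,0,h]).round(1).tolist() for h in(.02,.03,.04) for j in (-.011,.011)])
# cap rim centre expected
print(proj("scene",p+[0,0,.0472]),proj("scene",p+[0,0,.0472-.0282]))
E
```

```text
left R/B cols 271-283
174 [ 68  69  67  69  68  67  69  97 142 168 179 184 184 183] [10 10 11 10 10 10 11 17 23 25 26 26 26 25]
176 [ 74  67  68  68  68  69  79 118 161 177 179 180 183 184] [12 10 10 10 10 11 13 20 25 26 25 26 26 26]
178 [ 86  67  68  70  83 106 122 128 142 166 177 178 176 170] [16 11 10 10 11 14 16 17 22 25 25 26 26 26]
180 [ 86  68  66  70  88 119 135 132 128 148 165 164 149 128] [16  9 11 11 13 14 16 15 18 24 25 25 23 20]
182 [ 86  67  68  70  86 117 135 133 128 142 148 133 111  99] [17 12 10 10 12 15 16 15 18 24 24 20 16 13]
184 [ 84  66  68  69  84 115 135 133 121 118 115 104 100  98] [17 11 11 11 12 15 16 17 17 18 17 15 13 13]
186 [ 86  67  66  69  82 110 131 135 118 100  95  97  98  99] [17 11 11 12 12 14 15 16 16 13 13 13 13 13]
188 [120  84  68  70  80 106 129 133 122 112 117 116 112 107] [23 16 11 11 11 14 16 17 15 17 18 17 16 15]
190 [128  88  69  68  76 100 126 133 124 132 158 173 176 178] [24 17 12 11 12 14 16 16 16 20 24 26 26 26]
192 [152 130 101  76  75  97 126 135 127 131 157 176 183 185] [26 25 19 14 11 14 16 17 16 20 25 26 27 26]
194 [164 162 153 1
[... 1784 characters left out ...]
5 175 173 173 173 176 179 179 179 177 171 168 170 177 186 194 200 203
 205 205]
198 [175 172 170 169 169 170 170 173 175 176 177 179 180 179 177 174 172 174
 179 189]
200 [167 168 173 174 173 172 171 170 167 163 163 168 171 173 175 178 180 181
 181 184]
202 [174 172 171 168 166 166 164 163 163 165 169 169 167 166 169 171 172 172
 175 178]
-0.03 [[279.0, 203.3], [275.5, 199.2], [278.7, 198.3], [275.2, 194.3], [278.5, 193.3], [275.0, 189.4]]
0 [[294.1, 201.0], [290.4, 197.0], [293.9, 196.0], [290.2, 192.1], [293.8, 191.0], [290.0, 187.2]]
0.03 [[308.9, 198.7], [304.9, 194.8], [308.8, 193.8], [304.8, 190.0], [308.7, 188.9], [304.7, 185.2]]
[291.73875578 185.53531821] [292.22843191 199.44067109]
```

Emit:
{"name": "send_rows", "arguments": {
  "steps": [
    [-0.02, 0.005, 0, -4, -0.2],
    [-0.055, 0.0125, 0, -8, -0.2],
    [-0.095, 0.0215, 0, -14, -0.2],
    [-0.135, 0.0305, 0, -20, -0.2],
    [-0.175, 0.0395, 0, -26, -0.2],
    [-0.21, 0.0475, 0, -31, -0.2],
    [-0.232, 0.0525, 0.02, -34, -0.2],
    [-0.2425, 0.055, 0.05, -34, -0.2],
    [-0.2425, 0.055, 0.075, -34, -0.2],
    [-0.2425, 0.055, 0.095, -34, -0.2],
    [-0.2425, 0.055, 0.105, -34, -0.2],
    [-0.2425, 0.055, 0.105, -34, -0.2]
  ]
}}

```text
time: 5.8
eef_pos: [0.4285, -0.135, 0.015]
tcp_rot: [0.626, 0.78, -0.0, -0.003]
contact_force: [0.3, -0.0, -0.4]
opening: 0.678
finger_force: 27.0
```

```bash
python3 - <<'E'
from h import *
s=ctrl.get_state(); p=s["eef_pos"]; print(p,s["tcp_rot"],s["contact_force"],s["opening"],s["finger_force"])
im=snap("scene","s6.png"); w=(im.min(2)>120)&(im.max(2).astype(int)-im.min(2)<45)
t=np.array([-.22,.9755,0]); x=np.array([.9755,.22,0])
rc=p+.001*t+[0,0,.0472]
print("rim centre px",proj("scene",rc),"low pt",proj("scene",rc+.0103*t-[0,0,.0282]),"top pt",proj("scene",rc-.0103*t+[0,0,.0282]))
cv2.imwrite("pics/z7.png",cv2.resize(im[265:365,325:465,::-1],(784,560),interpolation=2))
E
```

```text
[ 0.42848225 -0.13503164  0.01498257] [ 6.25833471e-01  7.79950021e-01 -4.49620010e-04 -3.19817095e-03] [ 0.34432646 -0.04418532 -0.3828638 ] 0.6776690161543508 26.99967404245399
rim centre px [374.00914461 292.29119945] low pt [367.63010367 304.79970646] top pt [380.70084346 279.16960909]
```

View pics/z7.png

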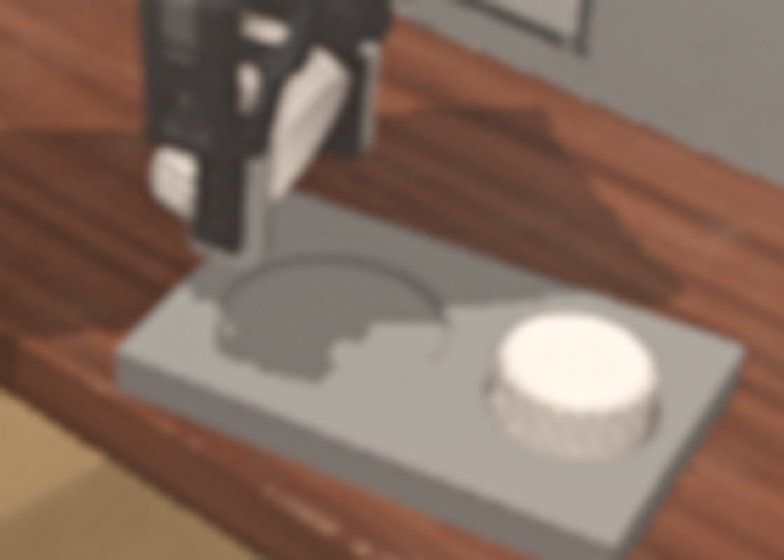

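Emit:
{"name": "send_rows", "arguments": {
  "steps": [
    [0, 0, 0.01, 0, -0.2],
    [0, 0, 0.018, 0, -0.2],
    [0, 0, 0.021, 0, -0.2],
    [0, 0, 0.021, 0, -0.2],
    [0, 0, 0.021, 0, -0.2]
  ]
}}

```text
time: 6.35
eef_pos: [0.431, -0.1365, -0.0031]
tcp_rot: [0.626, 0.78, 0.0, 0.0]
contact_force: [-0.8, -0.2, -0.6]
opening: 0.682
finger_force: 27.0
```

Emit:
{"name": "send_rows", "arguments": {
  "steps": [
    [0, 0, 0.003, 0, -0.2],
    [0, 0, 0.005, 0, -0.2],
    [0, 0, 0.006, 0, -0.2],
    [0, 0, 0.006, 0, -0.2]
  ]
}}

```text
time: 6.75
eef_pos: [0.4312, -0.1367, -0.0087]
tcp_rot: [0.626, 0.78, 0.0, 0.0]
contact_force: [-0.7, 0.3, 3.6]
opening: 0.68
finger_force: 27.5
```

Emit:
{"name": "send_rows", "arguments": {
  "steps": [
    [0, 0, 0.001, 0, -0.2],
    [0, 0, 0.002, 0, -0.2],
    [0, 0, 0.002, 0, -0.2]
  ]
}}

```text
time: 7.05
eef_pos: [0.432, -0.1375, -0.0095]
tcp_rot: [0.625, 0.78, -0.0, 0.001]
contact_force: [-2.7, -0.3, 10.6]
opening: 0.677
finger_force: 28.2
```

Emit:
{"name": "send_rows", "arguments": {
  "steps": [
    [0, 0, -0.001, 0, -0.2],
    [0.001, 0, -0.001, 0, -0.2],
    [0.002, 0, -0.001, 0, -0.2],
    [0.002, 0, -0.001, 0, -0.2]
  ]
}}

```text
time: 7.45
eef_pos: [0.4321, -0.1366, -0.0089]
tcp_rot: [0.625, 0.78, -0.001, 0.003]
contact_force: [-0.6, -4.7, 5.2]
opening: 0.681
finger_force: 27.6
```

Emit:
{"name": "send_rows", "arguments": {
  "steps": [
    [0.001, 0, 0, 0, -0.2],
    [0.002, 0, 0, 0, -0.2],
    [0.002, 0, 0, 0, -0.2]
  ]
}}

```text
time: 7.75
eef_pos: [0.4324, -0.1353, -0.0085]
tcp_rot: [0.625, 0.78, -0.001, 0.004]
contact_force: [-1.2, -6.6, 6.2]
opening: 0.683
finger_force: 27.6
```

Emit:
{"name": "send_rows", "arguments": {
  "steps": [
    [-0.002, 0, 0.0015, 0, -0.2],
    [-0.004, 0, 0.002, 0, -0.2],
    [-0.006, 0, 0.003, 0, -0.2],
    [-0.0085, 0, 0.004, 0, -0.2],
    [-0.011, 0, 0.005, 0, -0.2],
    [-0.011, 0, 0.005, 0, -0.2]
  ]
}}

```text
time: 8.35
eef_pos: [0.4347, -0.1442, -0.0132]
tcp_rot: [0.626, 0.78, 0.001, 0.002]
contact_force: [-0.1, 0.9, 10.3]
opening: 0.679
finger_force: 28.8
```

Emit:
{"name": "send_rows", "arguments": {
  "steps": [
    [-0.002, 0, 0.0015, 0, -0.2],
    [-0.004, 0, 0.003, 0, -0.2],
    [-0.006, 0, 0.0045, 0, -0.2],
    [-0.007, 0, 0.0055, 0, -0.2],
    [-0.007, 0, 0.0055, 0, -0.2]
  ]
}}

```text
time: 8.85
eef_pos: [0.4364, -0.1511, -0.0184]
tcp_rot: [0.626, 0.78, 0.001, 0.002]
contact_force: [0.2, 1.7, 12.6]
opening: 0.681
finger_force: 30.8
```

```bash
python3 - <<'E'
from h import *
s=ctrl.get_state(); p=s["eef_pos"]; print(p,s["contact_force"],s["wrist_torque"])
im=snap("scene","s7.png")[:,:,::-1].astype(int)
r=im[255:325:2,345:405:2]
# ascii: white cap '#', dark 'x', grey tray '.', wood '~'
for j,row in enumerate(r):
    print(255+2*j,''.join('~' if c[2]-c[0]>45 else '#' if (c.mean()>165) else 'x' if c.mean()<90 else 'o' if c[2]-c[0]>18 else '.' for c in row))
E
```

```text
[ 0.43635703 -0.15105891 -0.01842771] [ 0.15522658  1.72219895 12.6044264 ] [0.47572202 0.13586284 0.01224467]
255 ~~~~~######.xxxxxxxxxxxxxxxxxx
257 ~~~~~#######.xxxxxxxxxxxxxxxxx
259 ~~~~~o#######xxxxxxxxxxxxxxxxx
261 ~~~~~########.xxxxxxxxxxxxxxxx
263 ~~~~~########oxxxxxxxxxxxxxxxx
265 ~~~~~oo#######.xxxxxxxxxxxxxxx
267 ~~~~~ooo#####oxxxxxxxxxxxxxxxx
269 ~~~~ooooooooooxxxxxxxxxxxxxxxx
271 ~~~~~ooooooooxxxxxxxxxxxxxxxxx
273 ~~~~~ooooooooxx..xxxxxxxxxxxxx
275 ~~~~ooooooooox...xxxxxxxxxxxxx
277 ~~~~ooooooooo....xxxxxxxxxxxxx
279 ~~~~oooooooo....xxxxxxxxxxxxxx
281 ~~~~oooo.x......xxxxxxxxxxxxxx
283 ~~~~ooooxx.....xxxxxxxxxxxxxxx
285 ~~~~ooooxx....xxxxxxxxxxxxxxxx
287 ~~~~~oooxx...xxxxxxxxxxxxxxxxx
289 ~~~~~~ooxxx.xxxxxoooxxxxxxxxxx
291 ~xxxxxxxxxxxxxxxxo##oxxxxxx.xx
293 ~~~~~xxxxxxxxxxxxx.o.xxooxx.ox
295 x~~~~~~xxxxxxxxxxxxxxx.##oxxo~
297 ~xx~~~~~xxxxxxxxxxxxxxo###oxox
299 ~~xxx~~~xxxxxxxx.o.xxo####oxox
301 ~~~~xxx~xxxxxxxx.#.xo####ox.x~
303 ~~~~~xxxxxxxxxxxx.xxo####.x.xx
305 ~~~~~~~xxxxxxxxxxxxx####.xx.xx
307 ~x~~~~~~xxxxxxxxxxx.###.xxx.ox
309 ~~~x~~~xxxxxxxxxxxxo##oxxxx...
311 ~~~~xx~oo.xxxxxxxxxoo...xxx...
313 xx~~~~xoooooxxxxxxx...........
315 ~~xx~~o..o##oxxxx.............
317 ~~~xxx....o#oxxxx.............
319 ~~~~o......ooxxxx.............
321 x~xo.........xxxx.............
323 xxo.#.......xxxxx.............
```

```bash
python3 - <<'E'
from h import *
p=np.array([.4364,-.1511,-.0184]); t=np.array([-.22,.9755,0]); x=np.array([.9755,.22,0]); z=np.array([0,0,1.])
P0=p+.005*t+z*.049 # pinch
for a in(20,40,55,65):
    c,s=np.cos(np.radians(a)),np.sin(np.radians(a)); ax=c*t+s*z; up=-s*t+c*z
    rim=P0-.005*ax
    f=lambda q:(proj("scene",q)+[1,2]).round(0).tolist()
    print(a,"rim c",f(rim),"up",f(rim+.03*up),"low",f(rim-.03*up),"z low",(rim-.03*up)[2].round(4),"top: c",f(rim+.028*ax),"up",f(rim+.028*ax+.03*up),"low",f(rim+.028*ax-.03*up),"-x",f(rim+.028*ax-.03*x),"rim -x",f(rim-.03*x),"+x",f(rim+.03*x))
E
python3 - <<'E'
import cv2
im=cv2.imread("pics/s7.png").astype(int)
for r in range(281,323,2): print(r,' '.join('%3d'%v for v in im[r,349:410:2].mean(1)))
E
```

```text
20 rim c [385.0, 314.0] up [392.0, 301.0] low [379.0, 325.0] z low 0.0007 top: c [371.0, 304.0] up [377.0, 291.0] low [365.0, 316.0] -x [362.0, 313.0] rim -x [377.0, 323.0] +x [393.0, 305.0]
40 rim c [385.0, 314.0] up [396.0, 306.0] low [373.0, 322.0] z low 0.0044 top: c [373.0, 301.0] up [385.0, 293.0] low [363.0, 309.0] -x [365.0, 310.0] rim -x [376.0, 324.0] +x [393.0, 305.0]
55 rim c [384.0, 314.0] up [399.0, 310.0] low [370.0, 318.0] z low 0.0093 top: c [376.0, 300.0] up [390.0, 295.0] low [362.0, 304.0] -x [367.0, 309.0] rim -x [376.0, 324.0] +x [392.0, 306.0]
65 rim c [384.0, 314.0] up [399.0, 313.0] low [369.0, 316.0] z low 0.0134 top: c [378.0, 299.0] up [394.0, 298.0] low [363.0, 301.0] -x [369.0, 308.0] rim -x [375.0, 324.0] +x [392.0, 306.0]
281  92 104 162 143 121 122 103  89 104 130 141 144 135  97  77  59  58  58  59  59  62  62  58  58  60  58  59  60  59  66  93
283  84  94 144 137 120 113  85  87 130 148 144 128 101  81  68  58  56  57  58  60  62  59  58  61  58  57  58  63  68  73  86
285  83  85 111 124 118 100  69  82 124 138 139 101  87  79  61  57  57  57  58 
[... 1651 characters left out ...]
  60 137 162 116  99  97  85  74  83 113 120 120 120 120 117
313  64  71  73  67  64  92 143 160 163 147  84  62  60  58  58  73  88 117 122 115 113 109 104 100 105 117 119 120 120 120 120
315  60  60  65  71  91 114 122 150 174 195 137  55  58  57  57 113 129 111 117 119 119 119 119 112 103 101 112 120 120 120 121
317  67  62  61  87 113 117 116 120 157 175 122  58  60  59  59 115 130 113 117 119 119 119 119 119 118 108 100 112 119 120 120
319  66  66  91 119 135 135 136 121 120 163 128  56  59  58  60 117 129 114 119 118 119 118 120 120 120 119 110 101 115 120 120
321  69 117 155 158 164 164 165 151 120 129 101  56  59  56  62 118 129 114 120 119 119 119 119 119 119 120 119 105 110 119 119
```

Emit:
{"name": "send_rows", "arguments": {
  "steps": [
    [-0.001, 0, 0.001, 0, -0.2],
    [-0.002, 0, 0.002, 0, -0.2],
    [-0.003, 0, 0.003, 0, -0.2],
    [-0.0035, 0, 0.004, 0, -0.2],
    [-0.0035, 0, 0.004, 0, -0.2]
  ]
}}

```text
time: 9.4
eef_pos: [0.4366, -0.152, -0.0195]
tcp_rot: [0.626, 0.78, 0.002, -0.002]
contact_force: [-10.7, 14.3, 43.1]
opening: 0.683
finger_force: 48.2
```

```bash
python3 - <<'E'
from h import *
im=snap("scene","s8.png")[:,:,::-1].astype(int)
for r in range(289,331,2): print(r,' '.join('%3d'%v for v in im[r,349:414:2].mean(1)))
E
```

```text
289  79  78  75  89 110 120  89  59  75  92  97  82  70  71  66  75  80  81  66  63  71  60  59  59  60  59  57  61  72  76  78  77  75
291  74  71  70  67  69  76  69  59  74  87  88  73  60  60  57  82 138 172 160 100  69  61  65  57  57  61  64  62  72  76  77  78  80
293  74  72  72  69  69  67  63  60  71  88  88  72  60  58  56  63 102 155 170  98  64  98 147  83  58 115 130  78  67  70  75  75  76
295  72  72  72  73  73  71  64  58  63  76  82  72  59  59  57  59  59  68  82  72  63 134 188 165  74  81 109  83  73  72  67  70  73
297  66  68  72  75  73  73  65  60  64  71  71  67  60  58  57  60  61  68  73  71  64 156 188 187 124  64  96  77  74  77  74  72  69
299  66  64  65  69  74  75  67  59  59  61  67  65  59  58  57 112 113  71  72  84 127 177 188 188 168  89  96  71  68  71  75  78  75
301  67  66  63  62  64  71  67  59  59  58  59  60  59  59  56 133 145  73  68 157 192 189 190 188 154  83  97  73  71  71  70  74  76
303  69  68  69  67  64  63  62  59  57  62  66  59  60  58  56 121 127  67  86 177 192 191 190 168  90  78  99  67  71  73  72  71  72
305  71  69 
[... 1055 characters left out ...]
 116 120 120 120 120
321  68 110 148 157 156 160 165 151 119 124 119  62  58  56  57  92 131 115 117 118 118 119 119 119 119 118 120 105 110 119 119 120 119
323 117 159 164 163 165 164 164 159 135 120 102  60  57  57  56  97 132 117 116 119 119 119 119 119 119 119 120 114 111 119 119 120 120
325 159 164 163 163 164 163 163 163 160 153 112  58  60  58  57 103 133 117 117 118 119 119 119 118 120 118 118 121 142 151 149 147 147
327 162 164 163 163 163 163 163 163 163 164 133  64  59  57  56 107 130 114 117 119 119 119 119 119 119 123 133 140 162 165 165 164 171
329 132 151 158 163 163 164 163 163 163 165 151 111  86  62  62 116 130 116 119 118 118 119 117 119 134 157 161 160 164 164 164 163 168
```

Emit:
{"name": "send_rows", "arguments": {
  "steps": [
    [-0.0, 0, -0.001, 0, -0.2],
    [0, 0, -0.001, 0, -0.2],
    [0, 0, -0.001, 0, -0.2]
  ]
}}

```text
time: 9.75
eef_pos: [0.4366, -0.152, -0.0194]
tcp_rot: [0.626, 0.78, 0.002, -0.001]
contact_force: [-7.0, 10.8, 35.2]
opening: 0.68
finger_force: 43.5
```

Emit:
{"name": "send_rows", "arguments": {
  "steps": [
    [0.001, 0, -0.001, 0, -0.2],
    [0.002, 0, -0.0025, 0, -0.2],
    [0.002, 0, -0.0025, 0, -0.2]
  ]
}}

```text
time: 10.05
eef_pos: [0.4365, -0.152, -0.019]
tcp_rot: [0.626, 0.78, 0.001, 0.002]
contact_force: [0.4, 1.4, 12.2]
opening: 0.677
finger_force: 31.6
```

Emit:
{"name": "send_rows", "arguments": {
  "steps": [
    [0, 0, -0.0015, 0, -0.2],
    [0, 0, -0.002, 0, -0.2],
    [0, 0, -0.002, 0, 0.6],
    [0, 0, -0.002, 0, 0.8],
    [0, 0, -0.002, 0, 1],
    [0, 0, -0.002, 0, 1],
    [0, 0, -0.002, 0, 1],
    [0, 0, -0.002, 0, 1],
    [0, 0, -0.002, 0, 1]
  ]
}}

```text
time: 10.95
eef_pos: [0.4341, -0.1515, -0.0193]
tcp_rot: [0.626, 0.78, -0.0, -0.0]
contact_force: [0.5, 0.1, -0.9]
opening: 1.001
finger_force: 0.0
```

Emit:
{"name": "send_rows", "arguments": {
  "steps": [
    [0, 0, -0.01, 0, 1],
    [0, 0, -0.04, 0, 1],
    [0, 0, -0.08, 0, 1],
    [0, 0, -0.11, 0, 1],
    [0, 0, -0.13, 0, 1],
    [0, 0, -0.13, 0, 1]
  ]
}}

```text
time: 11.55
eef_pos: [0.4366, -0.153, 0.1151]
tcp_rot: [0.626, 0.78, 0.001, 0.004]
contact_force: [0.3, -0.5, 0.7]
opening: 0.998
finger_force: 0.0
```

```bash
python3 - <<'E'
from h import *
im=snap("scene","s9.png")[:,:,::-1].astype(int)
r=im[275:365:2,340:465:2]
for j,row in enumerate(r):
    print(275+2*j,''.join('~' if c[2]-c[0]>45 else '#' if (c.mean()>172) else 'x' if c.mean()<90 else 'o' if c[2]-c[0]>18 else '.' for c in row))
t=np.array([-.22,.9755,0]);x=np.array([.9755,.22,0]); C=np.array([.435,-.154,.036])
print("flat top centre",proj("scene",C)+[1,2],"ext",[(proj("scene",C+d)+[1,2]).round(0).tolist() for d in(.03*t,-.03*t,.03*x,-.03*x)])
E
```

```text
275 ~~~~~~~oooooooooooo~~~~~~~~~~~~~~~~~~o.........................
277 ~~~~~~~ooooooooooooo~~~~~~~~~~~~~~~~~~~oo......................
279 ~~~~~~~ooooooooooooo~~~~~~~~~~~~~~~~~~~~~oo....................
281 ~~~~~~~oooooooooooooxx~~~~~~~~~~~~~~~~~~~~xo...................
283 ~~~~~~~oooooooooooooxxx~~~~~~~xxxxxxxx~~~xxxxoo................
285 ~~~~~~~oooooooooooox~~xxxxx~~~~~xxxxxxx~~~xxxxxxo..............
287 ~~~~~~~ooooooooooooxxx~~xxxxx~~~~~~xxxxxx~~~~x~~xxo............
289 ~~~xxxxxooooooooooxx~xxx~~xxxxx~~~~~~xxxxxx~~~~~~~xxoo.........
291 x~~xxxxxxxxoooooxxxxxxxxxx~~~xxxxx~~~~~~xxxxxx~~~~~~xxooo......
293 xx~x~x~xxxxxxxxxxxxxxxxxxxxxx~xxxxx~~~~~~~xxxxx~~~~x~~~~~o.....
295 ~~xxx~~~xxxxxxxxxxxxxxxxxxxxxxx~~xxxx~~~~~~~xxxxxx~~~~~~~~~oo..
297 ~~xxxx~~~~~~xxxxxxxxxxxxxxxxxxxxx~~xxxxx~~~~~~xxxxx~~~~~~~~~~oo
299 ~~~~~xxx~~~~~xxxxoooxxxxxooxxxxxxx~~~xxxx~~~~~~~xxxxx~~~~~~~~~~
301 ~~~~~~xxxx~~~~~xo...ooo#####ooooxxxx~~xxxxx~~~~~~~~xxxx~~~~~~~~
303 x~~~~~~xxxxx~~xo..o#############oxxxxxxxxxxxx~~~~~~~~xxxx~~~~~~
305 ~~x~~~~~~xxxxxo..################oxxxxxxxxxxxx~~~~~~~~xxxxx~~~~
307 ~~~xx~~~
[... 1372 characters left out ...]
o.......................ooo.......~~~~~~~~~
349 ~~~~~x~~~~~~~~~~~~~~~oo..............................o~~~~~~~~~
351 ~~~~~~~x~~~~~~~~~~~~~~~~oo..........................o~~~~~~~~~~
353 ~~~~~~~~x~~~~~~~~~~~~~~~~~oo........................o~~~~~~~~~~
355 ~~~~~~~~~~x~~~~~~~~~~~~~~~~~~oo....................o~~~~~~~~~~~
357 ~~~~~~~~~~~x~~~~~~~~~~~~~~~~~~~oo..................~~~~~~~~~~~~
359 ~~~~~~~~~~~~~x~~~~~~~~~~~~~~~~~~~~oo..............x~~~~~~~~~~~~
361 ~~~~~~~~~~~~~~x~~~~x~~~~~~~~~~~~~~~~oo...........x~~~~~~~~~~~~~
363 ~~~~~~~~~~~~~~~xx~~~xxx~~~~~~~~~~~~~~~~oo.......o~~~~~~~~~~~~~~
flat top centre [386.3887412  311.14184438] ext [[370.0, 305.0], [403.0, 317.0], [394.0, 302.0], [378.0, 320.0]]
```

Emit:
{"name": "send_rows", "arguments": {
  "steps": [
    [0, 0, -0.04, 0, 1],
    [0.03, 0, -0.08, 0, 1],
    [0.07, 0, -0.09, 0, 1],
    [0.12, 0, -0.09, 0, 1],
    [0.17, 0, -0.09, 0, 1],
    [0.22, 0, -0.09, 0, 1],
    [0.27, 0, -0.09, 0, 1],
    [0.31, 0, -0.09, 0, 1],
    [0.33, 0, -0.09, 0, 1],
    [0.33, 0, -0.09, 0, 1]
  ]
}}

```text
time: 12.6
eef_pos: [0.3608, 0.1724, 0.1988]
tcp_rot: [0.624, 0.781, -0.001, -0.001]
contact_force: [-0.4, -0.2, -0.6]
opening: 0.999
finger_force: 0.0
```

```bash
cat > chk.py <<'E'
from h import *
import sys
tag=sys.argv[1]
def blobs(n,th,box):
    im=snap(n,f"{n}_{tag}.png"); x0,y0,x1,y1=box; s=6
    b=cv2.resize(im.min(2)[y0:y1,x0:x1],None,fx=s,fy=s,interpolation=2); k=(b>th).astype(np.uint8)
    out=[]
    for c in cv2.findContours(k,0,2)[0]:
        if cv2.contourArea(c)>100*s*s:
            e=cv2.fitEllipse(c); o=[x0-.4,y0-.4]; out.append(np.array(e[0])/s+o); print(n,th,out[-1].round(2),(np.array(e[1])/s).round(2),round(e[2],1))
    return out
for th in(170,200): 
    for uv in blobs("top",th,(375,205,470,285)): print("  z.036",onz("top",uv,.036).round(4),"z.03",onz("top",uv,.03).round(4))
for th in(195,205,215): 
    for uv in blobs("scene",th,(345,285,460,355)): print("  z.036",onz("scene",uv,.036).round(4),"z.03",onz("scene",uv,.03).round(4))
im=cv2.imread(f"pics/scene_{tag}.png").mean(2)
for r in range(299,337,2): print(r,' '.join('%3d'%v for v in im[r,366:412:2]))
E
python3 chk.py a
```

```text
top 170 [410.32 247.58] [27.27 27.72] 90.9
top 170 [439.04 241.59] [18.29 18.5 ] 124.4
  z.036 [ 0.437  -0.1621  0.036 ] z.03 [ 0.4376 -0.1633  0.03  ]
  z.036 [ 0.45  -0.224  0.036] z.03 [ 0.4507 -0.2255  0.03  ]
top 200 [410.28 247.57] [25.81 26.38] 98.1
top 200 [439.06 241.58] [16.9  17.22] 123.5
  z.036 [ 0.4371 -0.162   0.036 ] z.03 [ 0.4376 -0.1632  0.03  ]
  z.036 [ 0.45  -0.224  0.036] z.03 [ 0.4507 -0.2256  0.03  ]
scene 195 [427.61 329.34] [16.57 26.34] 100.0
scene 195 [389.53 310.08] [19.67 35.95] 86.7
  z.036 [ 0.4397 -0.2321  0.036 ] z.03 [ 0.4466 -0.2281  0.03  ]
  z.036 [ 0.4377 -0.1603  0.036 ] z.03 [ 0.4447 -0.1553  0.03  ]
scene 205 [427.61 329.26] [15.87 25.49] 100.0
scene 205 [389.56 309.98] [19.   35.18] 86.5
  z.036 [ 0.4398 -0.232   0.036 ] z.03 [ 0.4468 -0.228   0.03  ]
  z.036 [ 0.438  -0.1602  0.036 ] z.03 [ 0.4449 -0.1551  0.03  ]
scene 215 [427.64 329.16] [15.02 24.31] 100.3
scene 215 [389.64 309.89] [18.16 34.13] 86.6
  z.036 [ 0.4401 -0.2319  0.036 ] z.03 [ 0.447  -0.2278  0.03  ]
  z.036 [ 0.4383 -0.1601  0.036 ] z.03 [ 0.4452 -0.1551  0.03  ]
299  93  
[... 1114 characters left out ...]
 184 178 177 175 175 160 135
323 156 159 159 168 166 173 176 179 176 179 181 182 183 183 184 183 185 178 179 178 172 157 136
325 156 158 158 160 164 173 173 175 177 180 178 179 182 184 184 184 184 185 182 181 170 150 147
327 157 158 159 156 160 171 172 172 179 182 180 182 180 185 182 182 180 182 181 179 163 142 155
329 158 158 157 158 150 156 172 172 179 178 180 184 182 184 183 184 181 184 178 163 135 149 160
331 158 158 158 158 157 153 153 169 178 175 178 180 182 183 182 184 179 168 148 136 151 159 158
333 159 159 159 158 159 158 151 147 153 156 166 178 173 167 159 151 144 137 153 157 160 160 154
335 141 154 158 158 159 158 159 159 159 158 157 159 157 155 155 156 159 160 159 159 159 160 153
```

Emit:
{"name": "send_rows", "arguments": {
  "steps": [
    [-0.03, 0, 0, 0, 1],
    [-0.08, 0, 0, 0, 1],
    [-0.13, 0, 0, 0, 1],
    [-0.18, 0, 0, 0, 1],
    [-0.23, 0, 0, 0, 1],
    [-0.28, 0, 0.02, 0, 1],
    [-0.32, 0, 0.05, 0, 1],
    [-0.338, 0, 0.09, 0, 1],
    [-0.343, 0, 0.13, 0, 1],
    [-0.343, 0, 0.15, 0, 1],
    [-0.343, 0, 0.155, 0, 1],
    [-0.343, 0, 0.155, 0, 1]
  ]
}}

```text
time: 14.05
eef_pos: [0.4363, -0.1647, 0.0452]
tcp_rot: [0.626, 0.779, -0.0, -0.001]
contact_force: [0.7, -0.4, 0.2]
opening: 1.0
finger_force: 0.0
```

Emit:
{"name": "send_rows", "arguments": {
  "steps": [
    [0, 0, 0.02, 0, 1],
    [0, 0, 0.04, 0, 1],
    [0, 0, 0.052, 0, 1],
    [0, 0, 0.054, 0, 1],
    [0, 0, 0.054, 0, 1]
  ]
}}

```text
time: 14.55
eef_pos: [0.4376, -0.1646, -0.0074]
tcp_rot: [0.626, 0.78, 0.0, 0.001]
contact_force: [0.6, 0.5, 0.7]
opening: 0.998
finger_force: 0.0
```

Emit:
{"name": "send_rows", "arguments": {
  "steps": [
    [0, 0, 0.004, 0, 1],
    [0, 0, 0.005, 0, 1],
    [0, 0, 0.005, 0, 0.4],
    [0, 0, 0.005, 0, 0.2],
    [0, 0, 0.005, 0, 0],
    [0, 0, 0.005, 0, -0.2],
    [0, 0, 0.005, 0, -0.2],
    [0, 0, 0.005, 0, -0.2],
    [0, 0, 0.005, 0, -0.2]
  ],
  "squeeze": 20
}}

```text
time: 15.45
eef_pos: [0.4372, -0.1643, -0.013]
tcp_rot: [0.626, 0.78, 0.0, 0.0]
contact_force: [-0.4, -0.3, 3.9]
opening: 0.685
finger_force: 23.1
```

Emit:
{"name": "send_rows", "arguments": {
  "steps": [
    [0.002, 0, 0, 0, -0.2],
    [0.004, 0, 0, 0, -0.2],
    [0.006, 0, 0, 0, -0.2],
    [0.008, 0, 0, 0, -0.2],
    [0.0095, 0, 0, 0, -0.2],
    [0.0105, 0, 0, 0, -0.2],
    [0.0105, 0, 0, 0, -0.2],
    [0.0105, 0, 0, 0, -0.2]
  ]
}}

```text
time: 16.25
eef_pos: [0.4348, -0.1539, -0.0132]
tcp_rot: [0.626, 0.78, 0.0, 0.0]
contact_force: [0.7, -1.5, 2.3]
opening: 0.683
finger_force: 23.1
```

Emit:
{"name": "send_rows", "arguments": {
  "steps": [
    [0, 0, 0, 0, 0.6],
    [0, 0, 0, 0, 1],
    [0, 0, 0, 0, 1],
    [0, 0, 0, 0, 1],
    [0, 0, 0, 0, 1],
    [0, 0, -0.02, 0, 1],
    [0, 0, -0.06, 0, 1],
    [0, 0, -0.11, 0, 1],
    [0, 0, -0.16, 0, 1],
    [0, 0, -0.2, 0, 1],
    [0, 0, -0.21, 0, 1]
  ]
}}

```text
time: 17.35
eef_pos: [0.4373, -0.1555, 0.2029]
tcp_rot: [0.626, 0.78, 0.001, 0.005]
contact_force: [-0.3, 0.1, 0.4]
opening: 1.0
finger_force: 0.0
```

Emit:
{"name": "send_rows", "arguments": {
  "steps": [
    [0.04, 0, 0, 0, 1],
    [0.09, 0, 0, 0, 1],
    [0.14, 0, 0, 0, 1],
    [0.19, 0, 0, 0, 1],
    [0.24, 0, 0, 0, 1],
    [0.29, 0, 0, 0, 1],
    [0.32, 0, 0, 0, 1],
    [0.33, 0, 0, 0, 1],
    [0.33, 0, 0, 0, 1]
  ]
}}

```text
time: 18.25
eef_pos: [0.3624, 0.1688, 0.1959]
tcp_rot: [0.625, 0.781, -0.001, -0.0]
contact_force: [-0.4, -0.7, -0.8]
opening: 0.996
finger_force: 0.0
```

```bash
python3 chk.py b
```

```text
top 170 [407.08 248.6 ] [26.8  27.38] 120.4
top 170 [439.03 241.59] [18.29 18.5 ] 121.1
  z.036 [ 0.4348 -0.1551  0.036 ] z.03 [ 0.4354 -0.1563  0.03  ]
  z.036 [ 0.45   -0.2239  0.036 ] z.03 [ 0.4507 -0.2255  0.03  ]
top 200 [407.02 248.61] [25.46 26.03] 119.8
top 200 [439.06 241.57] [16.89 17.24] 123.2
  z.036 [ 0.4348 -0.155   0.036 ] z.03 [ 0.4354 -0.1561  0.03  ]
  z.036 [ 0.45  -0.224  0.036] z.03 [ 0.4507 -0.2256  0.03  ]
scene 195 [427.61 329.34] [16.56 26.32] 100.1
scene 195 [385.57 311.44] [21.71 35.98] 96.2
  z.036 [ 0.4397 -0.2321  0.036 ] z.03 [ 0.4466 -0.2281  0.03  ]
  z.036 [ 0.4303 -0.1582  0.036 ] z.03 [ 0.4371 -0.1531  0.03  ]
scene 205 [427.62 329.26] [15.9  25.43] 100.1
scene 205 [385.58 311.34] [21.04 35.21] 95.9
  z.036 [ 0.4398 -0.232   0.036 ] z.03 [ 0.4468 -0.228   0.03  ]
  z.036 [ 0.4305 -0.1581  0.036 ] z.03 [ 0.4373 -0.153   0.03  ]
scene 215 [427.64 329.16] [15.03 24.24] 100.3
scene 215 [385.61 311.23] [20.22 34.18] 95.6
  z.036 [ 0.4401 -0.2319  0.036 ] z.03 [ 0.447  -0.2279  0.03  ]
  z.036 [ 0.4308 -0.1579  0.036 ] z.03 [ 0.4376 -0.1528  0.03  ]
299 
[... 1119 characters left out ...]
 191 168 162 133 151 160 160
323 155 162 169 173 172 172 177 180 185 189 192 196 192 193 177 170 166 166 163 132 147 160 159
325 155 162 169 173 172 174 179 180 178 176 177 174 172 172 170 164 162 167 157 139 158 161 159
327 158 161 168 176 175 173 177 177 173 174 176 175 174 174 172 164 162 165 150 150 160 160 160
329 159 157 166 174 174 175 173 176 175 176 174 175 173 171 172 164 163 157 152 158 160 160 160
331 158 159 159 162 169 173 175 178 174 176 174 173 173 169 170 162 160 159 160 160 159 159 159
333 159 158 159 159 159 162 165 168 169 169 171 169 167 164 162 160 159 159 160 159 160 160 154
335 142 154 159 159 159 159 159 159 158 159 159 159 159 159 160 160 159 160 159 159 159 159 154
```

```bash
python3 - <<'E'
from h import *
t=np.array([-.22,.9755,0]);x=np.array([.9755,.22,0]);z=np.array([0,0,1.])
def ell(C,r,ax=(0,0,1)):
    ax=np.array(ax,float)/np.linalg.norm(ax); u=np.cross(ax,x);u/=np.linalg.norm(u);v=np.cross(ax,u)
    e=cv2.fitEllipse(np.array([proj("scene",C+r*(np.cos(a)*u+np.sin(a)*v)) for a in np.linspace(0,6.28,60)],np.float32)); return round(e[1][0]/e[1][1],3),round(e[2],1)
print("small",ell(np.array([.4507,-.2255,.03]),.021))
C=np.array([.4348,-.155,.036])
print("flat",ell(C,.03),"+5t",ell(C,.03,z+.1*t),"-5t",ell(C,.03,z-.1*t),"+5x",ell(C,.03,z+.1*x),"-5x",ell(C,.03,z-.1*x))
print("small now .625@100.0; big .598@95.9")
E
```

```text
small (0.582, 100.1)
flat (0.572, 95.7) +5t (0.538, 89.4) -5t (0.6, 102.3) +5x (0.494, 98.2) -5x (0.645, 92.9)
small now .625@100.0; big .598@95.9
```

```bash
python3 -c "
from plant import ctrl
print(ctrl.sign_off())"
```

```text
the job is handed in; nothing more can be done
None
```

The cap is in the large recess, open side down, and the job is handed in at about 18 s. On release it first dropped about 9 mm off centre and tilted, so I re-gripped it and moved it over. In the final images it measures flat within about 1°, at the right height and 1.5 mm from the recess centre. One brief press during the roll read 43 N at the wrist; I took it to be the fingertips on the tray and backed off, but I can't rule out that it counts against the 40 N limit. I made no contact with the jar, weight or tape that I know of, but did not re-measure them at the end.

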